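# Warm the goggle case on the boot dryer and take off the orange outlet cap

### The arm

A 6-joint arm with a two-finger parallel gripper is mounted at the origin on the work surface. World frame = base frame: x ahead of the robot, y to its left, z up, the work surface at z = 0. Lengths are in mm, angles in rad, forces in N, time in s.
With the tool pointing down it reaches from about 375 to 900 mm from the base axis. Payload 3.1 kg.
Tool frame: the origin (TCP) lies at the very end of the fingers, on their centre line; the grasp point (between the pads) lies behind it (hold_point_z is the y of the grasp point in the tool frame, in mm); y points along the fingers, x is the direction in which the jaws open and shut, and the axes are right-handed (so a half turn about y gives the same grasp; the last joint's range is limited). The gripper opens to 85 mm and grips with 20 to 120 N. Pads are 22 mm wide; open, the fingers measure 114 mm over their backs; the gripper's body (76 mm by 85 mm) begins 54 mm behind the grasp point. The pads swing forward as they close: fully open they stand 13 mm farther back than shut.
Start: joints at [-1.383, 0.527, 1.433, -0, 1.181, -0.178], TCP at [223.581, -583.616, 231.31] pointing down, gripper open.
Joint ranges: [-3.08, 3.08], [-0.75, 2.2], [0.22, 2.44], [-1.43, 4.57], [0, 2.65], [-2.85, 2.85]. Speed limits (rad/s): [2.79, 2.79, 3.14, 3.14, 3.14, 3.14].

### API

Orientations are given as a rotation vector (axis times angle).
In Python, from station import * gives the robot as it stands.
- The arm moves only by the tool play_rows, never from a script. Its argument "steps" is a list of rows, each a list of 3 entries, a list of its own where there are three numbers: the turn, a rotation vector about the tool's x, y, z in degrees, then the shift along the tool's x, y, z in mm, then the finger opening in mm, from 0 to 85.4. A call has 1 to 8 rows; each row shifts and turns the commanded pose from where the row before left it, along the tool's axes as they then stand; what a row does not reach is not made up. A row lasts 1/8 s, in which the tool goes at most 62.5 mm and 10.7 degrees, less where a joint would pass 70% of its speed; a pose out of reach is approached as far as the arm can. A call is refused whole if a number of a shift passes 62.5 or a number of a turn 10.7, either way. A call with a gripper value outside its range is refused whole. The fingers move at their own pace and stop on an object; "squeeze" is the grip in N (left out, the last holds). Time passes only in rows, so rows that do not move let the fingers close. It gives the time, the measured TCP pose, the force and the opening at its end, in the units of the state.
- sense(): the state, without advancing time (a new reading comes with each control period).
- camera(name): name is "side" or "top" or "wrist"; returns the picture (384x512x3 uint8, red, green, blue); there is no depth.
- calibration(name): a dict with "mtx" (3x3 intrinsics, pixels), "R" (3x3) and "t" (3): a world point X has camera coordinates R X + t; the wrist camera has in their place "mount" (4x4, takes a point from camera to tool coordinates, whose origin is the TCP and whose axes are the tool frame's). Camera axes: x right, y down, z forward; pixel columns grow to the right and rows downward; lengths in mm; the calibration is good to about 2 mm. A picture is of the moment at which its call begins: read the wrist's pose just before it. calibration takes no time and is no camera call.
- job_done(): hands the job in, once; it reports no verdict.
The state is a dict: "clock": time; "joint_positions": joint angles; "joint_velocities": joint speeds; "effort": joint torques, N m; "tcp_pos": TCP position; "tool_rot": TCP orientation; "force": force on the tool from outside, world axes, zero at the start; "ft_torque": the same for the moment, N m; "width": opening from 0.0 (shut) to 1.0 (fully open).
Only numpy, scipy, OpenCV 4.12 (cv2) and the standard library are available. Lean on these libraries where they do the work, as an engineer would, in place of code of your own. Each camera call takes 0.05 s, during which the arm holds its last target. There are 200 camera calls.

### The job

First balance the magnesium goggle case, level and let go of, on top of the boot dryer's round dome so it can warm up; then open the warm-air outlet under the orange screw cap. Nobody remembers whether that cap has a right-hand or a left-hand thread, so try turning it one way and, if it only meets a stop, the other; once it is loose lift it off and finish while still holding it in the gripper about 10 cm higher than it sat, touching nothing else. Leave the black cap and the other things where they are, and the case balanced.

Things in the scene. Friction and masses are not known exactly. Their poses are not given: they have to be found in the camera images.
- case_center (a point): Centre of the goggle case, a closed light-grey magnesium box 150 mm long (its x axis) x 58 mm wide (its y axis) x 36 mm high with rounded edges, about 0.2 kg, evenly weighted; it lies flat on the table at the start, so this point is 18 mm up.
- dome_top (a point): Topmost point of the smooth fixed aluminium dome (part of a ball of 65 mm radius) that rises from the middle of the birch dryer housing; 110 mm above the table. Its axes are the dryer's: x to the back, away from the robot, y along the housing, z up. The capped outlets stand 150 mm from it to either side along y.
- orange_cap_center (a point): Centre of the round ribbed orange screw cap with a white line on top: 56 mm diameter, 34 mm high, 0.07 kg, z axis up. On its outlet this point is 89 mm above the table, its underside 12 mm above the housing's top. It may be on either of the two outlets.
- black_cap_center (a point): Centre of the black cap of the same shape on the other outlet; to be left alone.
- mug_mid (a point): Middle of the blue ceramic mug, 82 mm diameter and 95 mm high, with a handle; to be left alone.
- buckle_mid (a point): Middle of the red plastic ski boot buckle, 75 x 30 x 12 mm, lying on the table; to be left alone.
- glove_peg_mid (a point): Middle of the upright turned wooden glove peg, 118 mm high with a 52 mm foot; to be left alone.
- wax_tin_mid (a point): Middle of the green wax tin, 72 mm diameter, 32 mm high; to be left alone.
- orange_cap: The orange cap; origin at the centre of its underside. Screwed on, it cannot be lifted. Turned the right way it goes easily, without rising, and lifts straight off once turned 45 to 120 degrees (aim for about 70); turned the wrong way it meets a hard stop within 10 degrees. The right way may be clockwise or counter-clockwise; it cannot be seen.
- case: The goggle case; origin at the centre of its underside.
- dome: The fixed dome of the dryer; its origin is 110 mm below its top, on the table.
- dryer: The fixed birch dryer with its dome, pegs and lever; origin on the table under the housing's centre, x to the back. Housing 260 mm deep (x) x 460 mm wide (y) x 60 mm high; dome and outlets are in a row 30 mm in front of its centre; a row of wooden pegs (tops 151 mm above the table) and a small steel lever stand 130 mm behind that row.
- black_cap: The black cap; origin at the centre of its underside.
Things that resemble listed ones, but are neither listed nor needed, are in the scene too. Of the things like the orange_cap, leave any that is purple, red or turquoise; of the rest the larger one is meant.

How it is judged:
By the outcome, as a careful person would: the job done as asked, in the order asked, and still so for the second after the job is handed in, while the arm keeps its last pose, push and grip.
It also fails if it takes over 62 s, if anything falls off the work surface, if the arm or the gripper's body presses on something with over 40 N, if the wrist force passes 120 N, or if a joint passes its speed limit or range.

## Working session

There is one attempt and no reset: what is moved stays moved. The work goes in short steps, Python scripts to look and compute and a tool call to move; the robot and the scene stay as the last step left them, time stands still between calls to the robot, and variables do not carry over. Pictures are saved under pics/ and viewed, on a budget of 10 in all, crops included, one or two more only if the job needs it, and the job is handed in when it is done.

Besides the shell and the picture viewer there is one more tool, called by a JSON object that holds its "fn" and its "kwargs". play_rows: Moves the arm, as the interface text tells. Its arguments: {"type":"object","properties":{"steps":{"type":"array"},"squeeze":{"type":"number"}},"required":["steps"]}

```bash
ls; mkdir -p pics
python3 - <<'E'
from station import *
import cv2,numpy as np
print(sense())
for n in("side","top","wrist"):
    c=calibration(n);print(n,{k:np.round(v,3).tolist() for k,v in c.items()} if isinstance(c,dict) else c)
ims=[camera(n)[:,:,::-1] for n in("top","side")]
for n,i in zip(("top","side"),ims): cv2.imwrite(f"pics/{n}0.png",i)
try: print(hold_point_z)
except Exception as e: print(e)
E
ls
```

```text
pics
{'clock': 0.0, 'joint_positions': array([-1.38351582e+00,  5.28459214e-01,  1.43386038e+00,  1.82462962e-05,
        1.18139951e+00, -1.78508489e-01]), 'joint_velocities': array([-0.00015441,  0.00142327, -0.0005126 , -0.00079581, -0.00056242,
        0.00101553]), 'effort': array([ 1.99634233e-03, -4.42337751e+01, -1.78025419e+01,  3.32165553e-05,
        8.50133831e-03,  2.88276760e-05]), 'tcp_pos': array([ 223.45025026, -582.94972192,  230.35121766]), 'tool_rot': array([-1.35878556,  0.93669824, -0.93422496]), 'force': array([ 0.53783858, -1.1069908 , -0.27284697]), 'ft_torque': array([ 0.01457397, -0.04274369,  0.00169233]), 'width': 0.9986020136768528}
side {'mtx': [[394.946, 0.0, 251.483], [0.0, 394.946, 189.466], [0.0, 0.0, 1.0]], 'R': [[-0.768, -0.641, -0.011], [-0.387, 0.477, -0.789], [0.511, -0.602, -0.614]], 't': [430.272, 317.103, 1292.204]}
top {'mtx': [[450.846, 0.0, 260.512], [0.0, 450.846, 191.06], [0.0, 0.0, 1.0]], 'R': [[-0.008, -1.0, -0.006], [-0.98, 0.009, -0.198], [0.198, 0.005, -0.98]], 't': [-27.27, 597.9, 1269.268]}
wrist {'mtx': [[316.216, 0.0, 258.171], [0.0, 316.216, 189.832], [0.0, 0.0, 1.0]], 'mount': [[1.0, -0.0, 0.001, -0.225], [-0.001, -0.294, 0.956, -142.713], [-0.0, -0.956, -0.294, 74.78], [0.0, 0.0, 0.0, 1.0]]}
-18.700000000000003
pics
```

View pics/top0.png

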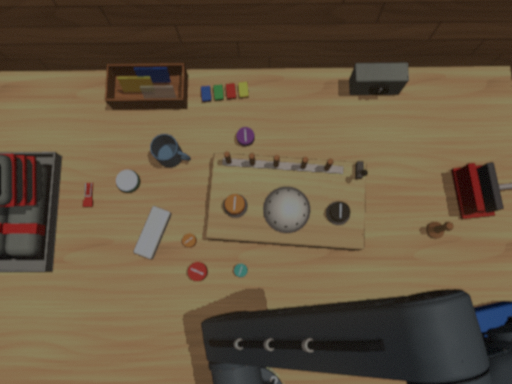

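View pics/side0.png

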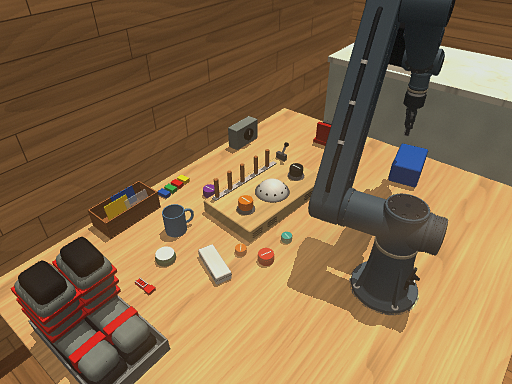

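Top view: the orange-coloured caps are the large one on the left outlet (235,204) and a small loose one (189,241). The purple (245,136), red (197,271) and turquoise (240,270) caps are to be left. The case is at (152,232), the dome at (287,209) and the black cap at (339,212). I choose the cap at (235,204). Next I measure, and make the check crop.

```bash
cat > h.py <<'E'
import cv2,numpy as np
from scipy.spatial.transform import Rotation as Ro
from station import *
def ray(n,uv,st=None):
    c=calibration(n);d=np.linalg.solve(c["mtx"],[uv[0],uv[1],1.])
    if n=="wrist":
        T=c["mount"];R=Ro.from_rotvec(st["tool_rot"]).as_matrix()
        return R@T[:3,3]+st["tcp_pos"],R@T[:3,:3]@d
    R=np.array(c["R"]);return -R.T@c["t"],R.T@d
def onz(n,uv,z,st=None):
    o,d=ray(n,uv,st);return o+d*(z-o[2])/d[2]
def tri(a,b):
    (o1,d1),(o2,d2)=a,b;s=np.linalg.lstsq(np.c_[d1,-d2],o2-o1,rcond=None)[0]
    p,q=o1+s[0]*d1,o2+s[1]*d2;return (p+q)/2,np.linalg.norm(p-q)
def blobs(im,lo,hi,amin=30):
    m=cv2.inRange(cv2.cvtColor(im,cv2.COLOR_BGR2HSV),lo,hi)
    return [c for c in cv2.findContours(m,cv2.RETR_EXTERNAL,cv2.CHAIN_APPROX_NONE)[0] if cv2.contourArea(c)>amin]
E
python3 - <<'E'
from h import *
t=cv2.imread("pics/top0.png");s=cv2.imread("pics/side0.png")
for n,im in(("top",t),("side",s)):
    for nm,lo,hi in(("orange",(5,170,120),(16,255,255)),("grey",(0,0,110),(179,60,255))):
        for c in blobs(im,lo,hi,60):
            r=cv2.minAreaRect(c);print(n,nm,np.round(r[0],1),np.round(r[1],1),round(r[2],1),cv2.contourArea(c))
cr=cv2.resize(t[110:280,110:380],None,fx=2.9,fy=2.9,interpolation=cv2.INTER_CUBIC);cv2.imwrite("pics/crop1.png",cr)
for nm,uv,z in(("orange",(235,204),100),("dome",(287,209),100),("black",(339,212),100),("case",(152,232),36)): print(nm,onz("top",uv,z))
E
```

```text
top grey [151.1 231.8] [19.2 51.7] 22.8 917.5
top grey [288.5 208.5] [36.8 35.4] 45.0 959.5
top grey [126.  179.5] [21. 20.] 90.0 334.0
top grey [334.6 169. ] [16.6  7.5] 4.8 80.5
top grey [312.5 167.5] [ 7. 17.] 90.0 62.0
top grey [288.  165.5] [ 7. 22.] 90.0 87.0
top grey [262.5 163.5] [ 7. 17.] 90.0 64.0
top grey [238.  162.5] [ 7. 20.] 90.0 63.0
side orange [265.5 253.5] [11. 15.] 90.0 120.5
side orange [244.8 199.7] [ 9.5 14.5] 85.2 98.0
side grey [ 96.8 356.2] [19.8 34.6] 45.0 611.5
side grey [ 79.9 340.3] [ 8.1 33.7] 49.4 218.5
side grey [127.8 346.6] [42.3 66.6] 47.5 721.0
side grey [112.5 312. ] [14.8 31.8] 45.0 234.0
side grey [164.  253.5] [13. 18.] 90.0 179.5
side grey [214.4 263.6] [41.2 18.3] 57.3 574.5
side grey [272.  189.5] [21. 30.] 90.0 493.0
side grey [253.  174.6] [ 3.4 50.8] 59.0 86.0
side grey [242.6 123.1] [ 7.2 27.4] 60.3 146.0
side grey [397.1  77. ] [24.5  4.4] 14.0 66.5
side grey [398.7  70.1] [24.7  7. ] 14.0 102.5
side grey [473.1  75.7] [84.3 47.3] 11.3 3042.0
side grey [343.7  55.3] [14.2 28.2] 60.6 190.5
orange [552.65986465  40.2461595  100.        ]
dome [ 536.96948246 -107.17347604  100.        ]
black [ 527.08014975 -253.96435812  100.        ]
case [482.08774149 289.06779586  36.        ]
```

View pics/crop1.png

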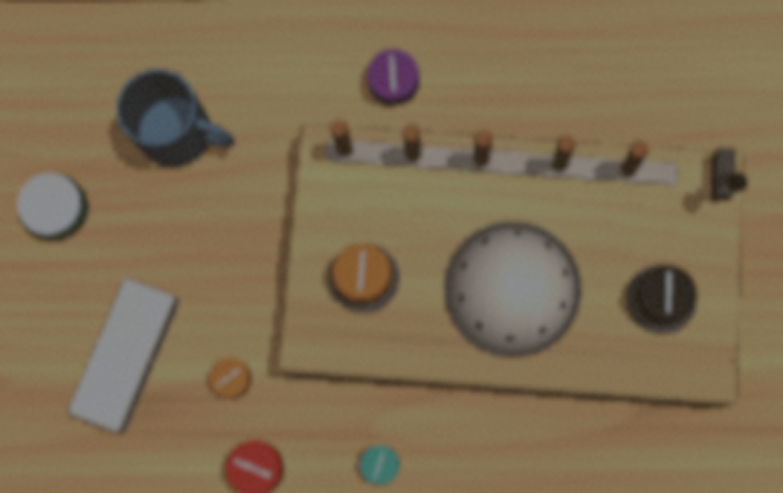

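The crop confirms the choice: the big orange cap with the white line is on the left outlet at crop (361,273), and the small loose one is at crop (229,378). I'll hover over the dome and look with the wrist camera.

```bash
cat >> h.py <<'E'
def plan(pos,yaw=None,st=None):
    """tool-axis move to pos; yaw (deg) = heading of tool x in world, tool y straight down"""
    st=st or sense();R=Ro.from_rotvec(st["tool_rot"]).as_matrix()
    x=R[:,0];y0=np.degrees(np.arctan2(x[1],x[0]));
    if yaw is None: T=R
    else:
        a=np.radians(yaw);X=np.array([np.cos(a),np.sin(a),0]);Y=np.array([0,0,-1.]);T=np.c_[X,Y,np.cross(X,Y)]
    dp=np.array(pos)-st["tcp_pos"]
    print("t",round(st["clock"],2),"pos",np.round(st["tcp_pos"],1),"yaw",round(y0,2),"q",np.round(st["joint_positions"],2),"F",np.round(st["force"],1),"w",round(st["width"]*85.4,1))
    print(" tooly",np.round(R[:,1],3),"turn(tool)",np.round(np.degrees(Ro.from_matrix(R.T@T).as_rotvec()),2),"shift old axes",np.round(R.T@dp,1),"shift new axes",np.round(T.T@dp,1))
E
python3 -c "
from h import *
plan([537,-107,215],85);plan([537,-107,215],-95)"
```

```text
t 0.1 pos [ 223.5 -583.   230.4] yaw -69.04 q [-1.38  0.53  1.43  0.    1.18 -0.18] F [-0.6 -0.   0.8] w 85.3
 tooly [-0.     0.002 -1.   ] turn(tool) [-1.6000e-01 -1.5404e+02 -1.0000e-02] shift old axes [-332.3   16.3  463. ] shift new axes [ 501.5   15.4 -270.8]
t 0.1 pos [ 223.5 -583.   230.4] yaw -69.04 q [-1.38  0.53  1.43  0.    1.18 -0.18] F [-0.6 -0.   0.8] w 85.3
 tooly [-0.     0.002 -1.   ] turn(tool) [ 1.000e-02  2.596e+01 -1.100e-01] shift old axes [-332.3   16.3  463. ] shift new axes [-501.5   15.4  270.8]
```

{"fn": "play_rows", "kwargs": {"steps": [[[0,0,0],[-27.7,1.3,38.6],85],[[0,0,0],[-27.7,1.3,38.6],85],[[0,0,0],[-27.7,1.3,38.6],85],[[0,0,0],[-27.7,1.3,38.6],85],[[0,0,0],[-27.7,1.3,38.6],85],[[0,0,0],[-27.7,1.3,38.6],85],[[0,0,0],[-27.7,1.3,38.6],85],[[0,0,0],[-27.7,1.3,38.6],85]]}}

```text
clock: 1.1
tcp_pos: [433.2, -264.7, 220.6]
tool_rot: [-1.36, 0.936, -0.935]
force: [0.4, -1.3, -0.1]
width: 0.994
```

{"fn": "play_rows", "kwargs": {"steps": [[[0,0,0],[-27.7,1.3,38.6],85],[[0,0,0],[-27.7,1.3,38.6],85],[[0,0,0],[-27.7,1.3,38.6],85],[[0,0,0],[-27.7,1.3,38.6],85],[[0,8.7,0],[0,0,0],85],[[0,8.7,0],[0,0,0],85],[[0,8.6,0],[0,0,0],85],[[0,0,0],[0,0,0],85]]}}

```text
clock: 2.1
tcp_pos: [537.0, -107.3, 215.4]
tool_rot: [-1.168, 1.273, -1.272]
force: [-0.8, -0.3, -0.1]
width: 0.994
```

Run:
```python
from h import *
import pickle
plan([537,-107,215],-95)
for i in range(2): st=sense();im=camera("wrist")[:,:,::-1]
print(st["tcp_pos"],st["joint_velocities"].round(3));pickle.dump(st,open("w1.pkl","wb"));cv2.imwrite("pics/w1.png",im);cv2.imwrite("pics/top1.png",camera("top")[:,:,::-1])
```

```text
t 2.1 pos [ 537.  -107.3  215.4] yaw -94.94 q [-0.4   0.44  1.64  0.    1.05  1.26] F [-0.8 -0.3 -0.1] w 84.9
 tooly [-0.001  0.    -1.   ] turn(tool) [ 0.05  0.06 -0.02] shift old axes [-0.3  0.4  0. ] shift new axes [-0.3  0.4  0. ]
[ 536.98726855 -107.43496188  215.4274105 ] [ 0.    -0.001 -0.004  0.002 -0.    -0.001]
```

View pics/w1.png

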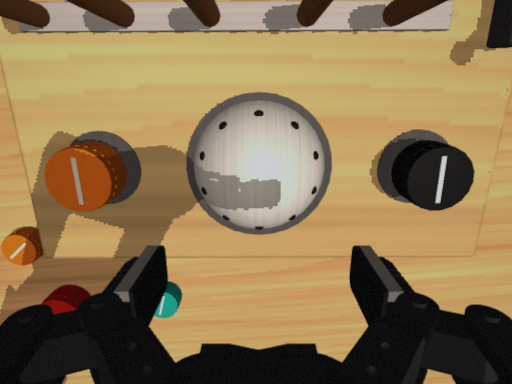

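The wrist view shows the orange cap's top at about (81,179), the dome at (259,163) with its ring of holes, and the black cap's top at (439,174). I'll fit these.

Run:
```python
from h import *
import pickle
from scipy.optimize import least_squares
st=pickle.load(open("w1.pkl","rb"));im=cv2.imread("pics/w1.png");g=cv2.cvtColor(im,cv2.COLOR_BGR2GRAY);hsv=cv2.cvtColor(im,cv2.COLOR_BGR2HSV)
m=np.zeros_like(g);cv2.circle(m,(259,163),63,255,-1)
d=cv2.bitwise_and(cv2.inRange(g,0,75),m)
P=[]
for c in cv2.findContours(d,0,2)[0]:
    M=cv2.moments(c);
    if 8<M["m00"]<120: P.append((M["m10"]/M["m00"],M["m01"]/M["m00"]))
print(np.round(P,1).tolist())
def circ(Q):
    f=lambda p:np.hypot(Q[:,0]-p[0],Q[:,1]-p[1])-p[2]
    r=least_squares(f,[*Q[:,:2].mean(0),40],loss="soft_l1");return r.x,np.sqrt(np.mean(f(r.x)**2))
for z in range(60,96,5):
    (x,y,r),e=circ(np.array([onz("wrist",p,z,st) for p in P]));print(z,round(x,1),round(y,1),round(r,1),"sphere r",round(np.sqrt(65**2-(z-45)**2),1),"rms",round(e,2))
# outer silhouette: rays tangent to ball
o,ax=ray("wrist",(259.5,163),st);print("silh centre on z45",o+ax*(45-o[2])/ax[2],"z60",o+ax*(60-o[2])/ax[2])
# caps
for nm,roi in(("orange",(30,130,110,215)),("black",(400,135,480,215))):
    x0,y0,x1,y1=roi;h=hsv[y0:y1,x0:x1]
    w=cv2.inRange(h,(0,0,120),(179,95,255)) if nm=="black" else cv2.inRange(h,(0,0,110),(179,120,255))
    c=max([c for c in cv2.findContours(w,0,2)[0] if (lambda r:min(r[1])<16 and max(r[1])>25)(cv2.minAreaRect(c))],key=cv2.contourArea,default=None)
    if c is not None:
        r=cv2.minAreaRect(c);print(nm,"line",r, onz("wrist",(r[0][0]+x0,r[0][1]+y0),106,st).round(1))
t=hsv[178,45:130];print(t[::4].tolist())
```

```text
[[313.7, 190.3], [204.1, 190.4], [201.5, 155.4], [315.4, 154.8], [294.4, 124.8], [222.1, 125.0], [258.3, 112.8]]
60 537.0 -108.0 56.9 sphere r 63.2 rms 0.18
65 538.3 -108.1 56.0 sphere r 61.8 rms 0.18
70 539.5 -108.2 55.0 sphere r 60.0 rms 0.17
75 540.8 -108.3 54.1 sphere r 57.7 rms 0.17
80 542.0 -108.4 53.1 sphere r 54.8 rms 0.17
85 543.3 -108.5 52.2 sphere r 51.2 rms 0.16
90 544.5 -108.6 51.2 sphere r 46.9 rms 0.16
95 545.8 -108.7 50.3 sphere r 41.5 rms 0.16
silh centre on z45 [ 543.5711293  -109.46680775   45.        ] z60 [ 546.82782892 -109.6792704    60.        ]
orange line ((46.91048049926758, 50.016578674316406), (47.41604232788086, 5.134917259216309), 79.50852966308594) [555.4  41.2 106. ]
black line ((40.75550079345703, 43.96332550048828), (5.340256214141846, 46.974483489990234), 8.530765533447266) [ 530.6 -258.3  106. ]
[[12, 224, 148], [12, 226, 152], [12, 225, 153], [12, 233, 152], [13, 241, 151], [12, 222, 154], [12, 232, 152], [11, 200, 152], [16, 48, 154], [12, 232, 153], [11, 220, 154], [12, 225, 155], [12, 232, 153], [12, 232, 153], [12, 221, 156], [11, 222, 156], [12, 224, 147], [11, 244, 68], [11, 209, 72], [12, 240, 70], [13, 234, 73], [0, 29, 53]]
```

Run:
```python
from h import *
print(onz("top",(151.1,231.8),36))
c=max(blobs(cv2.imread("pics/top1.png")[200:270,120:180],(0,0,110),(179,60,255)),key=cv2.contourArea)
r=cv2.minAreaRect(c);b=cv2.boxPoints(r)+[120,200];W=np.array([onz("top",p,36) for p in b]);print(r,W.mean(0),W.round(1).tolist())
plan([483,290,141],-112.8)
```

```text
[482.70233177 291.75262238  36.        ]
((32.681034088134766, 28.577587127685547), (19.564659118652344, 44.906803131103516), 23.198591232299805) [492.78232874 287.29183178  36.        ] [[443.2, 337.9, 36.0], [565.7, 290.8, 36.0], [541.9, 236.2, 36.0], [420.3, 284.2, 36.0]]
t 2.25 pos [ 537.1 -107.5  215.5] yaw -94.94 q [-0.4   0.44  1.64  0.    1.05  1.26] F [-1.1  0.1 -0.1] w 84.8
 tooly [-0.  0. -1.] turn(tool) [ 0.03 17.86 -0.  ] shift old axes [-391.4   74.6  -88.1] shift new axes [-345.5   74.5 -203.9]
```

{"fn": "play_rows", "kwargs": {"steps": [[[0,0,0],[-49,0,-11],85],[[0,0,0],[-49,0,-11],85],[[0,0,0],[-49,5,-11],85],[[0,0,0],[-49,10,-11],85],[[0,0,0],[-49,15,-11],85],[[0,0,0],[-49,15,-11],85],[[0,0,0],[-49,15,-11],85],[[0,0,0],[-48.4,14.6,-11.1],85]]}}

```text
clock: 3.25
tcp_pos: [483.7, 291.7, 140.7]
tool_rot: [-1.167, 1.272, -1.273]
force: [1.0, -1.0, 0.8]
width: 0.998
```

{"fn": "play_rows", "kwargs": {"steps": [[[0,9,0],[0,0,0],85],[[0,8.9,0],[0,0,0],85],[[0,0,0],[0,0,0],85]]}}

```text
clock: 3.62
tcp_pos: [483.8, 290.3, 141.0]
tool_rot: [-0.995, 1.496, -1.495]
force: [0.6, -0.9, 0.7]
width: 0.995
```

Run:
```python
from h import *
import pickle
plan([483,290,141],-112.8)
for i in range(2): st=sense();im=camera("wrist")[:,:,::-1]
pickle.dump(st,open("w2.pkl","wb"));cv2.imwrite("pics/w2.png",im)
for c in blobs(im,(0,0,100),(179,50,255),2000):
    r=cv2.minAreaRect(c);b=cv2.boxPoints(r);W=np.array([onz("wrist",p,36,st) for p in b]);e=W[[1,2,3,0]]-W
    print(np.round(r[0],1),np.round(r[1],1),r[2],W.mean(0).round(1),np.linalg.norm(e,axis=1).round(1),np.degrees(np.arctan2(e[:,1],e[:,0])).round(1))
```

```text
t 3.62 pos [483.8 290.3 141. ] yaw -112.76 q [0.34 0.57 1.67 0.   0.9  2.31] F [ 0.6 -0.9  0.7] w 85.0
 tooly [-0. -0. -1.] turn(tool) [0.01 0.04 0.01] shift old axes [ 0.5 -0.  -0.6] shift new axes [ 0.5 -0.  -0.6]
[256.8 180.4] [173.   73.4] 88.26429748535156 [484.7 290.6  36. ] [ 55.  146.6  65.  146.9] [-111.1  160.8   69.2  -23.1]
[67.5 42. ] [84. 91.] 90.0 [636.8 374.1  36. ] [63.  55.6 67.6 56.5] [-112.8  149.6   67.2  -35.1]
```

View pics/w2.png

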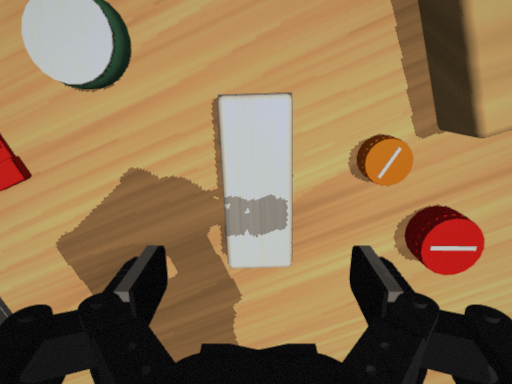

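The case top's corners are at about (219,95), (292,93), (291,266) and (229,267), with a finger shadow across it. I'll fit its four edges.

Run:
```python
from h import *
import pickle
st=pickle.load(open("w2.pkl","rb"));im=cv2.imread("pics/w2.png")
c=max(blobs(im[80:290,200:310],(0,0,60),(179,60,255),2000),key=cv2.contourArea)
m=np.zeros((384,512),np.uint8);cv2.drawContours(m,[cv2.convexHull(c+np.array([200,80]))],-1,255,-1)
p=np.argwhere(m)[:,::-1]
rows=[(v,np.flatnonzero(m[v])) for v in range(110,255)]
cols=[(u,np.flatnonzero(m[:,u])) for u in range(236,284)]
for z in(34,36):
    E={"L":[(a[0],v) for v,a in rows],"R":[(a[-1]+1,v) for v,a in rows],"T":[(u,a[0]) for u,a in cols],"B":[(u,a[-1]+1) for u,a in cols]}
    L={}
    for k,q in E.items():
        W=np.array([onz("wrist",x,z,st)[:2] for x in q],np.float32);f=cv2.fitLine(W,cv2.DIST_HUBER,0,.01,.01).ravel();L[k]=(f[2:],f[:2]);print(k,"heading",np.degrees(np.arctan2(f[1],f[0])).round(1),W.mean(0).round(1))
    X=lambda a,b:L[a][0]+L[a][1]*np.linalg.solve(np.c_[L[a][1],-L[b][1]],L[b][0]-L[a][0])[0]
    q=np.array([X("L","T"),X("R","T"),X("R","B"),X("L","B")]);print(z,q.round(1).tolist(),"c",q.mean(0).round(2),"sides",np.linalg.norm(q-np.roll(q,1,0),axis=1).round(1))
```

```text
L heading -21.1 [498.3 315.8]
R heading -21.1 [475.9 262.5]
T heading 68.9 [551.8 260.3]
B heading 69.0 [414.4 317.8]
34 [[563.5999755859375, 290.6000061035156], [542.7000122070312, 236.6999969482422], [403.8999938964844, 290.1000061035156], [424.6000061035156, 344.29998779296875]] c [483.69 290.43] sides [148.9  57.9 148.8  58. ]
L heading -21.1 [498.7 315.4]
R heading -21.1 [476.5 262.5]
T heading 68.9 [551.8 260.3]
B heading 69.0 [415.5 317.3]
36 [[563.5, 290.3999938964844], [542.7999877929688, 236.89999389648438], [405.1000061035156, 289.8999938964844], [425.70001220703125, 343.6000061035156]] c [484.24 290.19] sides [147.7  57.4 147.6  57.5]
```

```bash
python3 -c "
from h import *
plan([484,290.3,4.5],-111.1);print(hold_point_z)"
```

```text
t 3.73 pos [484.  290.  141.1] yaw -112.78 q [0.34 0.57 1.67 0.   0.9  2.31] F [0.2 0.1 0.2] w 84.4
 tooly [ 0.  0. -1.] turn(tool) [ 0.   -1.68 -0.  ] shift old axes [-3.000e-01  1.366e+02 -1.000e-01] shift new axes [-3.000e-01  1.366e+02 -1.000e-01]
-18.700000000000003
```

{"fn": "play_rows", "kwargs": {"steps": [[[0,-1.7,0],[0,0,0],85],[[0,0,0],[0,35,0],85],[[0,0,0],[0,35,0],85],[[0,0,0],[0,35,0],85],[[0,0,0],[0,22,0],85],[[0,0,0],[0,9.5,0],85],[[0,0,0],[0,0,0],85]]}}

```text
clock: 4.6
tcp_pos: [483.9, 290.0, 4.4]
tool_rot: [-1.011, 1.477, -1.476]
force: [-1.1, -0.3, 0.8]
width: 0.994
```

{"fn": "play_rows", "kwargs": {"steps": [[[0,0,0],[0,0,0],64],[[0,0,0],[0,0,0],60],[[0,0,0],[0,0,0],50],[[0,0,0],[0,0,0],50],[[0,0,0],[0,0,0],50],[[0,0,0],[0,0,0],50]], "squeeze": 30}}

```text
clock: 5.35
tcp_pos: [484.6, 290.4, 5.8]
tool_rot: [-1.008, 1.476, -1.477]
force: [-0.4, -0.4, 6.4]
width: 0.672
```

```bash
python3 -c "
from h import *
plan([484,290.3,4.5],-111.1)"
```

```text
t 5.35 pos [484.6 290.4   5.8] yaw -111.23 q [0.34 0.79 1.73 0.   0.62 2.28] F [-0.4 -0.4  6.4] w 57.4
 tooly [ 0.002  0.001 -1.   ] turn(tool) [-0.09 -0.13 -0.08] shift old axes [ 0.3  1.3 -0.5] shift new axes [ 0.3  1.3 -0.5]
```

{"fn": "play_rows", "kwargs": {"steps": [[[0,0,0],[0,-5,0],50],[[0,0,0],[0,-12,0],50],[[0,0,0],[0,-25,0],50],[[0,0,0],[0,-35,0],50],[[0,0,0],[0,-35,0],50],[[0,0,0],[0,-30,0],50],[[0,0,0],[0,-15,0],50],[[0,0,0],[0,0,0],50]]}}

```text
clock: 6.35
tcp_pos: [484.2, 290.2, 162.5]
tool_rot: [-1.008, 1.476, -1.477]
force: [0.7, -0.9, -3.6]
width: 0.671
```

Run:
```python
from h import *
import pickle
plan([543,-108.6,190],-94.73)
st=sense();im=camera("wrist")[:,:,::-1];pickle.dump(st,open("w3.pkl","wb"));cv2.imwrite("pics/w3.png",im)
hsv=cv2.cvtColor(im,cv2.COLOR_BGR2HSV);print([hsv[v,257].tolist() for v in range(60,384,12)])
```

```text
t 6.35 pos [484.2 290.2 162.5] yaw -111.24 q [0.34 0.54 1.65 0.   0.95 2.28] F [ 0.7 -0.9 -3.6] w 57.3
 tooly [ 0.002  0.001 -1.   ] turn(tool) [ -0.1  -16.51  -0.06] shift old axes [350.4 -27.7 199.3] shift new axes [392.6 -27.5  91.5]
[[17, 130, 188], [19, 124, 189], [16, 134, 189], [15, 63, 113], [45, 13, 196], [100, 8, 198], [105, 10, 199], [99, 9, 196], [95, 8, 199], [100, 8, 197], [90, 5, 195], [95, 8, 198], [96, 6, 198], [90, 7, 196], [90, 5, 197], [90, 7, 196], [95, 8, 197], [19, 29, 140], [15, 29, 143], [19, 29, 141], [16, 34, 143], [18, 31, 141], [18, 31, 141], [17, 29, 141], [19, 29, 139], [137, 162, 11], [90, 57, 9]]
```

View pics/w3.png

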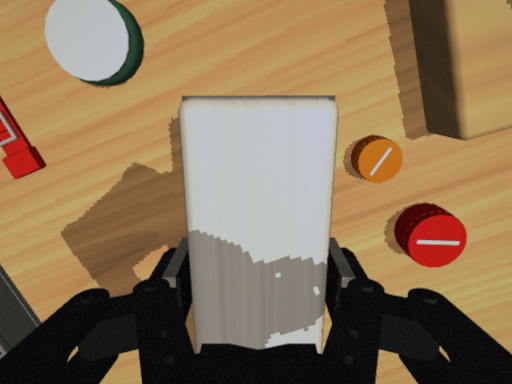

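The case is held straight: its far edge is at v≈97, its corners at u 182 and 335, and the near end at v≈350 is partly hidden. I'll check the case's offset in the tool frame.

Run:
```python
from h import *
c=calibration("wrist");T=np.array(c["mount"])
def tp(uv,y):
    d=T[:3,:3]@np.linalg.solve(c["mtx"],[*uv,1.]);o=T[:3,3];return o+d*(y-o[1])/d[1]
im=cv2.imread("pics/w3.png");g=cv2.cvtColor(im,cv2.COLOR_BGR2GRAY).astype(float)
for u in(210,257,300): print(u,g[88:106,u].astype(int).tolist(), g[336:364,u].astype(int).tolist())
print("row130",g[130,176:190].astype(int).tolist(),g[130,328:344].astype(int).tolist())
for y in(-26,-28,-30,-32): print(y,"far",tp((257,99),y).round(1),"near",tp((200,347),y).round(1),"L/R far",tp((182,105),y).round(1),tp((336,105),y).round(1))
```

```text
210 [158, 158, 160, 159, 159, 161, 159, 133, 102, 106, 123, 142, 163, 174, 181, 183, 186, 189] [134, 134, 134, 134, 133, 134, 131, 86, 27, 10, 12, 15, 7, 11, 14, 7, 10, 5, 12, 12, 5, 8, 12, 15, 12, 7, 11, 9]
257 [154, 153, 152, 152, 151, 152, 152, 130, 102, 110, 129, 146, 165, 173, 179, 181, 182, 186] [135, 134, 134, 133, 136, 136, 135, 134, 135, 134, 135, 135, 134, 80, 8, 8, 9, 10, 3, 7, 16, 11, 11, 8, 6, 13, 13, 4]
300 [150, 154, 155, 155, 156, 156, 156, 124, 95, 109, 129, 150, 169, 180, 184, 188, 189, 191] [189, 192, 190, 192, 192, 192, 192, 124, 31, 12, 14, 9, 11, 7, 13, 8, 8, 12, 7, 6, 6, 10, 5, 8, 10, 10, 13, 10]
row130 [100, 100, 96, 91, 113, 146, 155, 164, 172, 179, 188, 191, 194, 194] [194, 194, 194, 193, 192, 188, 184, 172, 141, 132, 159, 160, 157, 161, 159, 159]
-26 far [ -0.2 -26.   72.6] near [-26.3 -26.  -36. ] L/R far [-27.  -26.   70.6] [ 28.  -26.   70.6]
-28 far [ -0.2 -28.   72.7] near [-25.9 -28.  -34.1] L/R far [-26.5 -28.   70.7] [ 27.5 -28.   70.6]
-30 far [ -0.2 -30.   72.7] near [-25.4 -30.  -32.2] L/R far [-26.  -30.   70.7] [ 27.  -30.   70.7]
-32 far [ -0.2 -32.   72.7] near [-25.  -32.  -30.3] L/R far [-25.6 -32.   70.8] [ 26.5 -32.   70.8]
```

{"fn": "play_rows", "kwargs": {"steps": [[[0,0,0],[15,-5,8.5],50],[[0,0,0],[25,-10,14.2],50],[[0,0,0],[32,-10,18.2],50],[[0,0,0],[36,-3,20.5],50],[[0,0,0],[36,0,20.5],50],[[0,0,0],[36,0,20.5],50],[[0,0,0],[36,0,20.5],50],[[0,0,0],[36,0,20.5],50]]}}

```text
clock: 7.4
tcp_pos: [525.3, 1.0, 188.6]
tool_rot: [-1.012, 1.479, -1.476]
force: [-0.1, -0.3, -2.3]
width: 0.675
```

{"fn": "play_rows", "kwargs": {"steps": [[[0,0,0],[36,0,20.5],50],[[0,0,0],[30,0,17],50],[[0,0,0],[20,0,11.3],50],[[0,0,0],[12.4,0,7],50],[[0,-5,0],[0,0,0],50],[[0,-7,0],[0,0,0],50],[[0,-4.5,0],[0,0,0],50],[[0,0,0],[0,0,0],50]]}}

```text
clock: 8.4
tcp_pos: [541.9, -108.5, 189.0]
tool_rot: [-1.169, 1.272, -1.269]
force: [0.2, 0.4, -2.6]
width: 0.668
```

Run:
```python
from h import *
plan([543.7,-108.7,125],-94.73)
im=cv2.imread("pics/top0.png");g=cv2.cvtColor(im,cv2.COLOR_BGR2HSV)
c=max([c for c in blobs(im[180:240,258:318],(0,0,50),(179,70,255),300)],key=cv2.contourArea)
(x,y),r=cv2.minEnclosingCircle(c);print(x+258,y+180,r,cv2.boundingRect(c));
M=cv2.moments(c);uv=(M["m10"]/M["m00"]+258,M["m01"]/M["m00"]+180);print(uv,onz("top",uv,60),onz("top",(257.5+110-0.5*0,204),106) if 0 else "")
o=max(blobs(im[190:218,220:250],(5,150,70),(18,255,255)),key=cv2.contourArea);print(cv2.boundingRect(o),cv2.fitEllipse(o),onz("top",np.array(cv2.fitEllipse(o)[0])+[220,190],106))
```

```text
t 8.4 pos [ 541.9 -108.5  189. ] yaw -94.78 q [-0.4   0.49  1.66 -0.    1.    1.25] F [ 0.2  0.4 -2.6] w 57.1
 tooly [-0.002  0.001 -1.   ] turn(tool) [ 0.1  -0.05 -0.03] shift old axes [ 0.1 64.   2. ] shift new axes [ 0.1 64.   1.9]
286.20796394348145 209.4056053161621 23.250591278076172 (5, 7, 47, 46)
(286.28839995868196, 209.28571428571428) [ 542.5747525  -107.25420648   60.        ] 
(5, 5, 19, 19) ((14.20633316040039, 13.882680892944336), (16.919960021972656, 18.440048217773438), 92.09210205078125) [551.97723181  42.11846554 106.        ]
```

{"fn": "play_rows", "kwargs": {"steps": [[[0,0,0],[0,15,1],50],[[0,0,0],[0,25,1],50],[[0,0,0],[0,18,0],50],[[0,0,0],[0,9,0],50],[[0,0,0],[0,3,0],50],[[0,0,0],[0,0,0],50],[[0,0,0],[0,0,0],50]]}}

```text
clock: 9.28
tcp_pos: [545.1, -109.0, 120.3]
tool_rot: [-1.168, 1.269, -1.271]
force: [0.3, 0.6, -3.1]
width: 0.677
```

```bash
python3 -c "
from h import *
plan([543.7,-108.7,116],-94.73)"
```

```text
t 9.28 pos [ 545.1 -109.   120.3] yaw -94.74 q [-0.4   0.59  1.71 -0.    0.84  1.26] F [ 0.3  0.6 -3.1] w 57.8
 tooly [ 0.001 -0.001 -1.   ] turn(tool) [-0.08 -0.01  0.03] shift old axes [-0.2  4.3 -1.4] shift new axes [-0.2  4.3 -1.4]
```

{"fn": "play_rows", "kwargs": {"steps": [[[0,0,0],[0,1,-0.7],50],[[0,0,0],[0,1,0],50],[[0,0,0],[0,0,0],50]]}}

```text
clock: 9.65
tcp_pos: [543.8, -108.8, 117.7]
tool_rot: [-1.169, 1.27, -1.27]
force: [0.9, -0.8, -2.4]
width: 0.677
```

{"fn": "play_rows", "kwargs": {"steps": [[[0,0,0],[0,0.7,0],50],[[0,0,0],[0,0,0],50]]}}

```text
clock: 9.9
tcp_pos: [543.9, -108.8, 116.8]
tool_rot: [-1.169, 1.27, -1.27]
force: [-0.5, -0.2, -3.2]
width: 0.674
```

{"fn": "play_rows", "kwargs": {"steps": [[[0,0,0],[0,0.7,0],50],[[0,0,0],[0,0,0],50]]}}

```text
clock: 10.15
tcp_pos: [543.9, -108.8, 116.1]
tool_rot: [-1.169, 1.27, -1.27]
force: [-0.5, 0.7, -3.8]
width: 0.674
```

{"fn": "play_rows", "kwargs": {"steps": [[[0,0,0],[0,0.7,0],50],[[0,0,0],[0,0,0],50]]}}

```text
clock: 10.4
tcp_pos: [544.0, -108.8, 115.7]
tool_rot: [-1.169, 1.27, -1.27]
force: [0.1, -0.4, -0.5]
width: 0.676
```

{"fn": "play_rows", "kwargs": {"steps": [[[0,0,0],[0,0.6,0],50],[[0,0,0],[0,0,0],50]]}}

```text
clock: 10.65
tcp_pos: [544.0, -108.8, 115.6]
tool_rot: [-1.169, 1.269, -1.27]
force: [-1.2, 1.0, 4.7]
width: 0.676
```

{"fn": "play_rows", "kwargs": {"steps": [[[0,0,0],[0,-0.4,0],50],[[0,0,0],[0,0,0],50],[[0,0,0],[0,0,0],60],[[0,0,0],[0,0,0],63],[[0,0,0],[0,0,0],68],[[0,0,0],[0,0,0],75],[[0,0,0],[0,0,0],75]]}}

```text
clock: 11.52
tcp_pos: [543.9, -108.8, 115.3]
tool_rot: [-1.169, 1.27, -1.27]
force: [-0.5, 0.1, -0.2]
width: 0.881
```

Run:
```python
from h import *
plan([543.7,-108.7,116],-94.73)
a=camera("side")[:,:,::-1];b=camera("wrist")[:,:,::-1];cv2.imwrite("pics/s4raw.png",a);cv2.imwrite("pics/w4.png",b)
cr=cv2.resize(a[120:270,180:340],None,fx=2.5,fy=2.5,interpolation=cv2.INTER_CUBIC)
cv2.imwrite("pics/m4.png",np.hstack([cr,cv2.resize(b,(400,300))[:, :][0:300] if 0 else cv2.copyMakeBorder(cv2.resize(b,(400,300)),0,75,0,0,0)]))
```

```text
t 11.53 pos [ 543.9 -108.8  115.3] yaw -94.74 q [-0.4   0.6   1.71 -0.    0.83  1.25] F [-0.5  0.1 -0.2] w 75.2
 tooly [ 0. -0. -1.] turn(tool) [-0.   -0.01  0.  ] shift old axes [-0.1 -0.7 -0.2] shift new axes [-0.1 -0.7 -0.2]
```

View pics/m4.png

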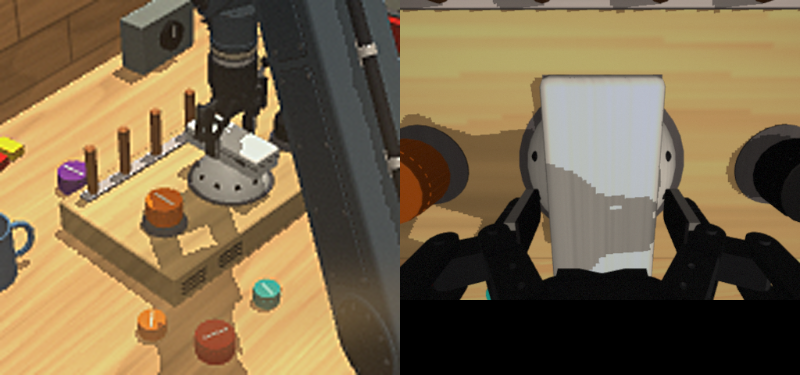

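The left (side) view shows the case on the dome, level as far as I can see. The right (wrist) view shows gaps on both sides. Retreating straight up.

{"fn": "play_rows", "kwargs": {"steps": [[[0,0,0],[0,0,0],85],[[0,0,0],[0,0,0],85],[[0,0,0],[0,-5,0],85],[[0,0,0],[0,-15,0],85],[[0,0,0],[0,-25,0],85],[[0,0,0],[0,-30,0],85],[[0,0,0],[0,-30,0],85],[[0,0,0],[0,0,0],85]]}}

```text
clock: 12.62
tcp_pos: [545.8, -109.5, 223.8]
tool_rot: [-1.166, 1.263, -1.275]
force: [-1.1, 0.1, -0.4]
width: 0.993
```

Run:
```python
from h import *
import pickle
plan([555.4,41.2,220],-60)
st=sense();im=camera("wrist")[:,:,::-1];pickle.dump(st,open("w5.pkl","wb"));cv2.imwrite("pics/w5.png",im);s=camera("side")[:,:,::-1];cv2.imwrite("pics/s5.png",s)
```

```text
t 12.62 pos [ 545.8 -109.5  223.8] yaw -94.73 q [-0.4   0.44  1.62  0.    1.07  1.25] F [-1.1  0.1 -0.4] w 84.8
 tooly [ 0.007 -0.003 -1.   ] turn(tool) [ -0.35 -34.73   0.25] shift old axes [-150.9    3.4   -2.8] shift new axes [-125.6    3.8   83.7]
```

View pics/w5.png

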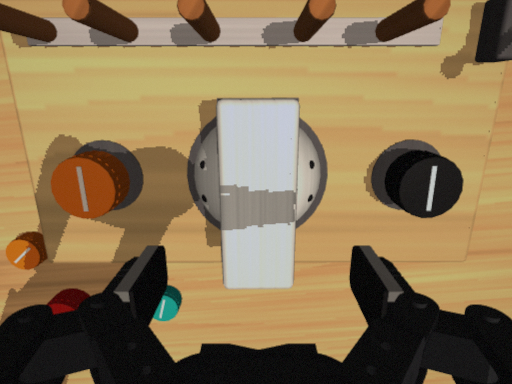

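The case sits centred on the dome: corners are at about (219,98), (299,98), (293,288) and (224,288), with dome holes showing symmetrically on both sides. I'll check the tilt numerically.

Run:
```python
from h import *
import pickle
from scipy.optimize import least_squares
st=sense();im=camera("wrist")[:,:,::-1]
c=max(blobs(im[85:300,212:302],(0,0,100),(179,45,255),2000),key=cv2.contourArea)
m=np.zeros((384,512),np.uint8);cv2.drawContours(m,[cv2.convexHull(c+np.array([212,85]))],-1,255,-1)
L=[];
for v in range(112,278,4):
    a=np.flatnonzero(m[v]);l=onz("wrist",(a[0],v),144,st);r=onz("wrist",(a[-1]+1,v),144,st);L.append((l[0],r[1],l[1]-r[1]))
L=np.array(L)
p=np.polyfit(L[:,0],L[:,2],1);print("width at z144 vs x: mean",L[:,2].mean().round(2),"slope",p[0])
ds=st["tcp_pos"][2]+143-144;print("pitch deg (+ = far end higher) ~",np.degrees(p[0]*ds/58))
a=np.flatnonzero(m[:,258]);f,n=[onz("wrist",(258,v),144,st) for v in(a[0],a[-1]+1)];print("far/near ends",f.round(1),n.round(1),"mid",((f+n)/2).round(1),np.linalg.norm(f-n))
plan([555.4,41.2,220],-60,st)
```

```text
width at z144 vs x: mean 62.62 slope 0.00937649926119686
pitch deg (+ = far end higher) ~ 2.034930298823807
far/near ends [ 616.7 -114.8  144. ] [ 468.9 -102.5  144. ] mid [ 542.8 -108.6  144. ] 148.3156029893369
t 12.72 pos [ 543.7 -108.7  220.7] yaw -94.74 q [-0.4   0.45  1.62 -0.    1.07  1.25] F [ 0.  -0.4 -0.1] w 84.8
 tooly [ 0.001 -0.    -1.   ] turn(tool) [-3.000e-02 -3.474e+01  2.000e-02] shift old axes [-150.3    0.7   -0.7] shift new axes [-123.9    0.7   85.1]
```

Run:
```python
from h import *
st=sense();im=camera("wrist")[:,:,::-1];cv2.imwrite("pics/w6.png",im)
m=cv2.inRange(cv2.cvtColor(im,cv2.COLOR_BGR2HSV),(0,0,100),(179,45,255))
def W(vs,z):
    o=[]
    for v in vs:
        a=np.flatnonzero(m[v,205:310])+205;l,r=onz("wrist",(a[0],v),z,st),onz("wrist",(a[-1]+1,v),z,st);o.append(np.linalg.norm(l-r))
    return np.median(o)
for z in(142,144,146): print(z,"far",W(range(103,113),z),"near",W(range(250,280,3),z), "row", [ (v,(np.flatnonzero(m[v,205:310])+205)[[0,-1]].tolist()) for v in(104,110,245,260,275)] if z==144 else "")
```

```text
142 far 57.07957702778951 near 56.66654275468966 row 
144 far 56.56186527261647 near 56.15257722031234 row [(104, [217, 301]), (110, [217, 300]), (245, [222, 295]), (260, [223, 295]), (275, [224, 294])]
146 far 56.04415351744343 near 55.63861168593505 row
```

The case is level within measurement (under 1°, middle x 542.8). Next the cap: hover over it with yaw −60°.

{"fn": "play_rows", "kwargs": {"steps": [[[0,0,0],[-30,0,0],85],[[0,0,0],[-45,0,0],85],[[0,0,0],[-45,0,0],85],[[0,0,0],[-30.3,0,-0.7],85],[[0,-8.7,0],[0,15,0],85],[[0,-8.7,0],[0,20,0],85],[[0,-8.7,0],[0,20,0],85],[[0,-8.6,0],[0,10,0],85]]}}

```text
clock: 13.82
tcp_pos: [554.0, 41.3, 152.8]
tool_rot: [-1.416, 0.816, -0.809]
force: [0.2, -0.0, 0.0]
width: 0.997
```

{"fn": "play_rows", "kwargs": {"steps": [[[0,0,0],[0,0,0],85],[[0,0,0],[0,0,0],85]]}}

```text
clock: 14.08
tcp_pos: [555.5, 41.1, 155.0]
tool_rot: [-1.412, 0.818, -0.817]
force: [-0.1, 0.3, 0.0]
width: 0.991
```

Run:
```python
from h import *
st=sense();im=camera("wrist")[:,:,::-1];cv2.imwrite("pics/w7.png",im)
c=max(blobs(im[:, 130:380],(5,150,110),(18,255,255),400),key=cv2.contourArea)+np.array([130,0])
e=cv2.fitEllipse(cv2.convexHull(c));p=onz("wrist",e[0],106,st)
w=cv2.inRange(cv2.cvtColor(im,cv2.COLOR_BGR2HSV),(0,0,110),(179,120,255))
m=np.zeros_like(w);cv2.drawContours(m,[cv2.convexHull(c)],-1,255,-1);m=cv2.erode(m,np.ones((7,7)));l=max(cv2.findContours(w&m,0,2)[0],key=cv2.contourArea);r=cv2.minAreaRect(l)
print("ell",e,p.round(1),"line",r,onz("wrist",r[0],106,st).round(1))
plan([*p[:2],76],-60,st)
```

```text
ell ((257.5440673828125, 211.5798797607422), (79.39970397949219, 86.50613403320312), 91.01351165771484) [556.2  42.  106. ] line ((257.8108215332031, 213.8648681640625), (6.742363452911377, 59.518795013427734), 35.53767395019531) [554.9  41.1 106. ]
t 14.07 pos [555.5  41.1 155. ] yaw -60.17 q [-0.13  0.54  1.68  0.    0.93  0.92] F [-0.1  0.3  0. ] w 84.6
 tooly [-0.001  0.    -1.   ] turn(tool) [ 0.03 -0.17 -0.03] shift old axes [-0.5 79.   1.1] shift new axes [-0.5 79.   1. ]
```

{"fn": "play_rows", "kwargs": {"steps": [[[0,0,0],[0,20,0],85],[[0,0,0],[0,25,0],85],[[0,0,0],[0,20,0],85],[[0,0,0],[0,14,0],85],[[0,0,0],[0,0,0],85],[[0,0,0],[0,0,0],85]]}}

```text
clock: 14.88
tcp_pos: [556.3, 41.0, 77.0]
tool_rot: [-1.412, 0.815, -0.817]
force: [-0.1, 0.6, 0.2]
width: 0.995
```

{"fn": "play_rows", "kwargs": {"steps": [[[0,0,0],[0,0,0],62],[[0,0,0],[0,0,0],56],[[0,0,0],[0,0,0],48],[[0,0,0],[0,0,0],48],[[0,0,0],[0,0,0],48],[[0,0,0],[0,0,0],48]], "squeeze": 40}}

```text
clock: 15.62
tcp_pos: [556.0, 41.1, 77.4]
tool_rot: [-1.412, 0.815, -0.817]
force: [-0.6, -0.1, 4.6]
width: 0.647
```

```bash
python3 -c "
from h import *
plan([555,41,76],-60);print(sense()['ft_torque'])"
```

```text
t 15.62 pos [556.   41.1  77.4] yaw -60.04 q [-0.13  0.66  1.73  0.    0.75  0.92] F [-0.6 -0.1  4.6] w 55.2
 tooly [ 0.001 -0.    -1.   ] turn(tool) [-0.07 -0.04  0.04] shift old axes [-0.5  1.4 -0.9] shift new axes [-0.5  1.4 -0.9]
[0.04677304 0.20885467 0.03764378]
```

{"fn": "play_rows", "kwargs": {"steps": [[[0,-4,0],[0,0,0],48],[[0,-4,0],[0,0,0],48],[[0,0,0],[0,0,0],48]]}}

```text
clock: 16.0
tcp_pos: [556.0, 42.0, 77.4]
tool_rot: [-1.449, 0.71, -0.711]
force: [-0.3, 3.0, 5.3]
width: 0.65
```

```bash
python3 -c "
from h import *
plan([555,41,76],-60);print(sense()['ft_torque'])"
```

```text
t 16.0 pos [556.   42.   77.4] yaw -52.19 q [-0.13  0.66  1.73  0.    0.75  0.78] F [-0.3  3.   5.3] w 55.5
 tooly [ 0.001  0.002 -1.   ] turn(tool) [-0.13  7.81 -0.05] shift old axes [ 0.2  1.4 -1.4] shift new axes [ 0.4  1.4 -1.4]
[ 0.53077796  0.17738645 -0.49241944]
```

{"fn": "play_rows", "kwargs": {"steps": [[[0,-4,0],[0,0,0],48],[[0,-2,0],[0,0,0],48],[[0,0,0],[0,0,0],48]]}}

```text
clock: 16.38
tcp_pos: [556.5, 42.6, 77.4]
tool_rot: [-1.472, 0.632, -0.633]
force: [0.1, 4.9, 4.9]
width: 0.652
```

```bash
python3 -c "
from h import *
plan([555,41,76],-60);print(sense()['ft_torque'])"
```

```text
t 16.38 pos [556.5  42.6  77.4] yaw -46.4 q [-0.13  0.66  1.73  0.01  0.75  0.68] F [0.1 4.9 4.9] w 55.7
 tooly [ 0.003  0.004 -1.   ] turn(tool) [-0.24 13.6  -0.08] shift old axes [ 0.1  1.4 -2.2] shift new axes [ 0.6  1.4 -2.1]
[ 0.93385039  0.01344826 -1.06613531]
```

The torque keeps rising (to −1.07 N m), so this looks like a stop. I'll try the other way.

{"fn": "play_rows", "kwargs": {"steps": [[[0,4,0],[0,0,0],48],[[0,4,0],[0,0,0],48],[[0,6,0],[0,0,0],48],[[0,5,0],[0,0,0],48],[[0,5,0],[0,0,0],48],[[0,0,0],[0,0,0],48]]}}

```text
clock: 17.12
tcp_pos: [555.7, 41.1, 77.4]
tool_rot: [-1.354, 0.948, -0.949]
force: [-1.3, 0.4, 6.2]
width: 0.652
```

```bash
python3 -c "
from h import *
plan([555,41,76],-60);print(sense()['ft_torque'])"
```

```text
t 17.12 pos [555.7  41.1  77.4] yaw -70.03 q [-0.13  0.66  1.73 -0.    0.75  1.1 ] F [-1.3  0.4  6.2] w 55.7
 tooly [ 0.001 -0.    -1.   ] turn(tool) [ -0.03 -10.03   0.03] shift old axes [-0.1  1.4 -0.7] shift new axes [-0.3  1.4 -0.6]
[0.20438746 0.26385853 0.02631486]
```

{"fn": "play_rows", "kwargs": {"steps": [[[0,5,0],[0,0,0],48],[[0,5,0],[0,0,0],48],[[0,0,0],[0,0,0],48]]}}

```text
clock: 17.5
tcp_pos: [555.8, 41.1, 77.4]
tool_rot: [-1.286, 1.079, -1.081]
force: [-0.8, -0.1, 7.4]
width: 0.652
```

Run:
```python
from h import *
st=sense();im=camera("wrist")[:,:,::-1]
plan([555,41,76],-60);print(st['ft_torque']);cv2.imwrite("pics/w8.png",im)
```

```text
t 17.55 pos [555.7  41.1  77.4] yaw -80.0 q [-0.13  0.66  1.73 -0.    0.75  1.27] F [-1.8  0.4  5.6] w 55.1
 tooly [ 0.001 -0.    -1.   ] turn(tool) [ -0.04 -20.     0.03] shift old axes [-0.   1.4 -0.7] shift new axes [-0.3  1.4 -0.7]
[ 0.1857597   0.19721458 -0.02098819]
```

View pics/w8.png

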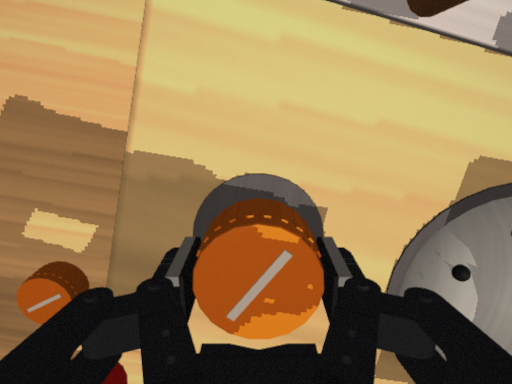

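The cap turns freely clockwise (torque about 0), and its white line, (230,318)–(290,253), moves with the jaws. I'll go on to about 70°.

{"fn": "play_rows", "kwargs": {"steps": [[[0,7,0],[0,0,0],48],[[0,7,0],[0,0,0],48],[[0,7,0],[0,0,0],48],[[0,7,0],[0,0,0],48],[[0,7,0],[0,0,0],48],[[0,7,0],[0,0,0],48],[[0,6,0],[0,0,0],48],[[0,0,0],[0,0,0],48]]}}

```text
clock: 18.55
tcp_pos: [555.9, 41.3, 77.3]
tool_rot: [-0.817, 1.678, -1.679]
force: [-0.3, 1.1, 5.8]
width: 0.653
```

Run:
```python
from h import *
st=sense();plan([555,41,177.4]);print(st['ft_torque'])
```

```text
t 18.55 pos [555.9  41.3  77.3] yaw -128.04 q [-0.13  0.66  1.73  0.    0.75  2.11] F [-0.3  1.1  5.8] w 55.8
 tooly [ 0.001 -0.    -1.   ] turn(tool) [0. 0. 0.] shift old axes [   0.7 -100.1   -0.4] shift new axes [   0.7 -100.1   -0.4]
[ 0.24256892  0.14561322 -0.05761427]
```

{"fn": "play_rows", "kwargs": {"steps": [[[0,0,0],[0,-2,0],48],[[0,0,0],[0,-2,0],48],[[0,0,0],[0,-2,0],48],[[0,0,0],[0,0,0],48]]}}

```text
clock: 19.05
tcp_pos: [555.7, 41.0, 82.4]
tool_rot: [-0.818, 1.679, -1.679]
force: [0.7, 0.4, 0.2]
width: 0.649
```

It lifts freely (force about 0). Raising it to +100 mm.

{"fn": "play_rows", "kwargs": {"steps": [[[0,0,0],[0,-8,0],48],[[0,0,0],[0,-16,0],48],[[0,0,0],[0,-22,0],48],[[0,0,0],[0,-22,0],48],[[0,0,0],[0,-16,0],48],[[0,0,0],[0,-8,0],48],[[0,0,0],[0,-3,0],48],[[0,0,0],[0,0,0],48]]}}

```text
clock: 20.05
tcp_pos: [555.3, 41.1, 177.0]
tool_rot: [-0.819, 1.68, -1.679]
force: [1.1, 0.3, -0.1]
width: 0.651
```

{"fn": "play_rows", "kwargs": {"steps": [[[0,0,0],[0,0,0],48],[[0,0,0],[0,0,0],48]]}}

```text
clock: 20.3
tcp_pos: [555.3, 41.1, 176.7]
tool_rot: [-0.819, 1.68, -1.679]
force: [-0.1, 0.3, -1.8]
width: 0.648
```

Run:
```python
from h import *
plan([555,41,177.4])
b=camera("side")[:,:,::-1];a=camera("top")[:,:,::-1];w=camera("wrist")[:,:,::-1]
cv2.imwrite("pics/f.png",np.hstack([cv2.resize(b[100:260,170:330],(400,400),interpolation=2),cv2.resize(w,(400,300)) if 0 else cv2.copyMakeBorder(cv2.resize(w,(400,300)),0,100,0,0,0)]))
```

```text
t 20.3 pos [555.3  41.1 176.7] yaw -128.05 q [-0.13  0.51  1.66  0.    0.98  2.11] F [-0.1  0.3 -1.8] w 55.4
 tooly [-0.001  0.    -1.   ] turn(tool) [0. 0. 0.] shift old axes [ 0.3 -0.7 -0.2] shift new axes [ 0.3 -0.7 -0.2]
```

View pics/f.png

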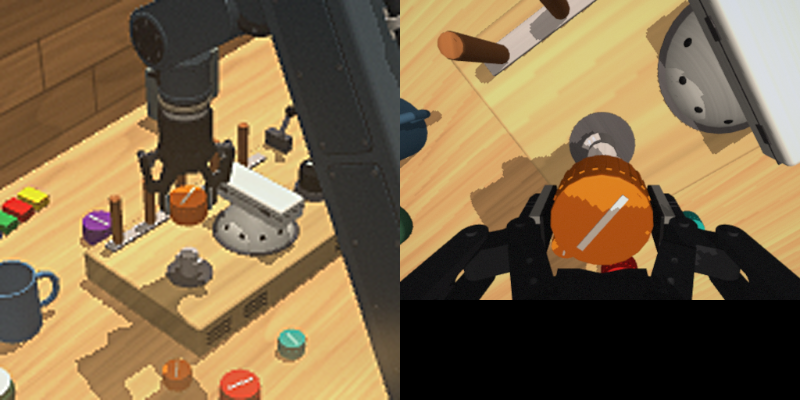

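The side view shows the bare outlet at (188,268), the cap held above it, and the case on the dome. One last numeric check of the case's tilt from the side view.

Run:
```python
from h import *
c=calibration("side");K,R,t=map(np.array,(c["mtx"],c["R"],c["t"]))
im=cv2.imread("pics/f.png")[:400,:400]
P=lambda X:(lambda p:((p[:2]/p[2])-[170,100])*2.5)(K@(R@X+t))
x=np.array([np.cos(np.radians(-4.73)),np.sin(np.radians(-4.73)),0]);y=np.array([-x[1],x[0],0]);z=np.array([0,0,1.])
for th in(-5,0,5):
    a=np.radians(th);u=x*np.cos(a)+z*np.sin(a);n=-x*np.sin(a)+z*np.cos(a);o=np.array([543,-108.6,110.])
    pr=[P(o+n*36+sx*75*u+sy*29*y).round(0).tolist() for sx,sy in((-1,-1),(-1,1),(1,1),(1,-1))];print(th,pr)
m=max(blobs(im[140:250,200:320],(0,0,165),(179,45,255),300),key=cv2.contourArea)+np.array([200,140])
print(cv2.approxPolyDP(cv2.convexHull(m),5,True).reshape(-1,2).tolist(),cv2.boundingRect(m))
```

```text
-5 [[303.0, 193.0], [278.0, 209.0], [207.0, 177.0], [232.0, 162.0]]
0 [[305.0, 197.0], [280.0, 214.0], [209.0, 174.0], [233.0, 159.0]]
5 [[306.0, 201.0], [281.0, 218.0], [210.0, 172.0], [235.0, 157.0]]
[[234, 162], [263, 156], [302, 199], [281, 213], [227, 184]] (227, 154, 76, 60)
```

```bash
python3 -c "
from station import *
print(job_done())"
```

```text
the job is handed in; nothing more can be done
None
```

The case is balanced on the dome, and the orange cap is off its outlet, held about 99 mm above where it sat. I handed the job in at about 20.5 s on the robot's clock.

- **Case:** I gripped it across its width and set it centred on the dome, long axis front to back. I let go when the contact force was about 0. The wrist and side views both put it level to about 1°, centred to about 1 mm.
- **Cap:** Counter-clockwise met a stop, with about 1 N m of rising torque and a little slip in the grip. Clockwise it turned freely, so I took it to about 70° and it lifted without resistance. In the last picture the outlet is bare, and the cap is in the jaws touching nothing else.
- **Disagreements:** My first tilt estimate, about 2°, was wrong because part of the dome was counted as case; the width came out at 62.6 mm instead of 58 mm. The corrected estimate gave under 1°. In the last side view the two front corners fit a level case, but the far end of the outline was not usable.
- **Not checked:** I did not measure the black cap and the other objects again at the end, but nothing I moved came near them.
- **Pictures:** I viewed 10.

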